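# Lock the depth stop of the watch-case press

## Task

Lock the depth stop on the bench press: run the upper nut (the lock nut, with the cross bar) down its thread and tighten it firmly against the stop nut beneath it, but not so hard that the stop nut is dragged round. Then try the stop: ease the lever down until the stop nut lands on the head, and let the ram come back up. Leave the other things on the bench where they are.

Things in the scene. Friction and masses are not known exactly. Their poses are not given: they have to be found in the camera images.
- press: Bench watch-case press, grey casting, fixed; front towards the robot. Origin on the bench under the ram axis; x from front to back, y left, z up. Base x -75 to 135 mm, 120 wide, 22 high; head 64 wide, x -33 to 120 mm, 165 mm above the bench, on a column at the back. Only the ram's threaded end with its two nuts and the lever's ball stand higher than the head.
- head: Round dark steel landing ring, 60 mm across, on top of the head round the ram; its top face (165 mm above the bench) is where the stop nut lands. Origin: on the ram axis, 3 mm below that face.
- ram (a joint): Travel of the ram, m: 0 fully up (a spring holds it there with about 20 N), grows downward; the stop nut lands at 0.013 to 0.014. The ram never turns; both nuts go down with it. Its threaded end is 22 mm across, right-hand thread, 6 mm a turn; its tip is 244 mm above the bench when up, about 18 mm over the lock nut's top.
- stop_nut: Stop nut, the lower, wider nut: a plain steel knurled round collar, 56 mm across, 16 mm high. Origin on the axis at its underside, z up, 13 to 14 mm over the landing ring at the start. It is already set and must stay so. It is stiff on its thread, but is slowly dragged round when the lock nut is turned against it with more than about 0.5 N m.
- stop_mark (a point): A point on the rim of the stop nut, 28 mm from the axis at mid-height; it moves if the stop nut turns.
- lock_nut: Lock nut, the upper nut, plain steel: hexagon 36 mm across flats, 14 mm high, below a round collar 33 mm across, 14 mm high, with two radial bar arms in one line. Origin on the axis at its underside, z up, x along the arms; 197 to 198 mm above the bench at the start, 2.0 to 4.5 rad (1.9 to 4.3 mm) off the stop nut. Clockwise seen from above runs it down, 0.95 mm a rad.
- bar_end (a point): Point on one arm of the lock nut's bar, 62 mm from the axis (the other arm points the other way). The arms are round steel, 9 mm thick, free from 17 to 60 mm from the axis, with 15 mm black balls on the ends 67 mm out; their centre line is 21 mm above the nut's underside, 218 to 219 mm above the bench at the start. Nothing near is as high: a shut gripper can push an arm right round.
- lock_top (a point): Centre of the lock nut's top face, 28 mm above its underside. Torque while turning: about 0.05 N m running free, then rising by about 0.4 N m a rad once the faces meet. Firmly tight is 0.35 to 0.45 N m (6 to 8 N pushed at 55 mm); under 0.3 is too loose. Feel it while the nut moves: the push fades when the motion stops, but the nut stays tight.
- lever (a joint): Angle of the press's lever, rad: 0 up (spring), grows as its ball goes down; 20 mm of ram travel a rad; the stop nut lands at 0.64 to 0.70 rad. It comes back by itself.
- lever_knob (a point): Centre of the black ball, 30 mm across, on the lever's end; at the start x -122, y -61, z 174 mm in the press's frame. The lever turns about the press's y direction at x 18, z 137 mm, radius 145 mm: to the landing the ball goes down about 90 mm. Pushed down from above it takes 2 to 5 N, and 8 to 15 N once the stop has landed is plenty.
- spare_die: Loose white plastic die, 30 mm across, 16 mm high, on the front left of the press's base. Leave.
- watch: Steel wristwatch with its bracelet lying open, about 150 mm long, 11 mm high. Leave.
- screwdriver: Screwdriver with a blue handle, 150 mm. Leave.
- hammer: Small hammer, 190 mm. Leave.
- pin_tool: Blue plastic bracelet-pin tool with a screw handle, about 140 mm long, 31 mm high. Leave.
- loupe: Black eye loupe, 35 mm across, 30 mm high. Leave.
- parts_tray: Aluminium tray with compartments, 100 x 140 x 22 mm. Leave.

How it is judged:
By the outcome, as a careful person would: the job done as asked, in the order asked, and still so for the second after the job is handed in, with the robot touching nothing.
It also fails if it takes over 58 s, if anything falls off the work surface, if the arm or the gripper's body presses on something with over 40 N, if the wrist force passes 120 N, or if a joint passes its speed limit or range.

## Robot

A 6-joint arm with a two-finger parallel gripper is mounted at the origin on the work surface. World frame = base frame: x ahead of the robot, y to its left, z up, the work surface at z = 0. Lengths are in mm, angles in rad, forces in N, time in s.
With the tool pointing down it reaches from about 350 to 775 mm from the base axis. Payload 7.3 kg.
Tool frame: the origin (TCP) lies at the very end of the fingers, on their centre line; the grasp point (between the pads) lies 19 mm behind it (bot.grip_point_offset is the distance from the TCP to the grasp point, in mm); z points along the fingers, y is the line along which they close (so a half turn about z gives the same grasp; the last joint's range is limited). The gripper opens to 92 mm and grips with 3 to 60 N. Pads are 19 mm wide; open, the fingers measure 130 mm over their backs; the gripper's body (75 mm by 190 mm) begins 47 mm behind the grasp point.
Start: joints at [-1.419, 0.342, 1.524, -0, 1.275, -0.146], TCP at [154.067, -501.905, 226.741] pointing down, gripper open.
Joint ranges: [-2.53, 2.53], [-0.77, 2.02], [0.04, 2.7], [-1, 4.14], [0.28, 2.66], [-3.11, 3.11]. Speed limits (rad/s): [2.57, 2.57, 3.14, 3.14, 3.14, 3.14].

## Interface

Orientations are given as [roll, pitch, yaw] about the fixed x, y, z axes, in that order (R = Rz(yaw) Ry(pitch) Rx(roll)).
In Python, from plant import bot gives the robot as it stands. The module is installed in compiled form; this text tells all that it offers.
- The arm moves only by the shell command python3 -m jog 'ROWS' [OPENING]. ROWS is JSON, a list of rows, each a list of 6 numbers: the shift along the tool's x, y, z in mm, then the turn, a rotation vector about the tool's x, y, z in rad. In form: [[dx, dy, dz, rx, ry, rz], ...]. A call has 1 to 12 rows; each row shifts and turns the commanded pose from where the row before left it, along the tool's axes as they then stand; what a row does not reach is not made up. A row lasts 1/10 s, in which the tool goes at most 50 mm and 8.59 degrees, less where a joint would pass 70% of its speed; a pose out of reach is approached as far as the arm can. A call with a gripper value outside its range is refused whole. OPENING is the opening in per cent of the stroke, from 0 (shut) to 100 (fully open), set as the call begins (- or left out, the last holds). The fingers move at their own pace and stop on an object; the grip force is fixed at half the most. Time passes only in rows, so rows that do not move let the fingers close. It gives the time, the measured TCP pose, the force, the opening and the grip force at its end, in the units of the state.
- bot.get_obs(): the state, without advancing time (a new reading comes with each control period).
- bot.capture(name): name is "side" or "top"; returns the picture (420x560x3 uint8, red, green, blue); there is no depth.
- bot.camera_model(name): a dict with "fx", "fy", "cx", "cy" (pixels), "dist_coeffs" ([k1, k2, p1, p2, k3] as OpenCV has them; the pictures are not rectified), "position" and "orientation" of the camera in the world. Camera axes: x right, y down, z forward; pixel columns grow to the right and rows downward; lengths in mm; the calibration is good to about 2 mm. A picture is of the moment at which its call begins. camera_model takes no time and is no camera call.
- bot.close_job(): hands the job in; it is judged then, once.
Trained networks look in the newest picture that a camera, given by its name, has taken for a name from the list of things; names that differ only in an ending like _2 or _b are one class to them, and where a whole thing is asked for, a point or a joint stands for the part that bears it (a point fixed in the world has none). Each returns a list of dicts, best first, with "p" (0 to 1); they miss things now and then, are a little off and sometimes report something else, mostly with a low value. They report only what shows in the picture. A call takes as long as a camera call.
- bot.outline_of(target, camera): "mask" (420x560 bool, what is visible of it) and "pixel" ([column, row] in pixels, amid what is visible of it).
The state is a dict: "time": time; "joint_positions": joint angles; "dq": joint speeds; "tau": joint torques, N m; "tool_pos": TCP position; "tcp_rot": TCP orientation; "contact_force": force on the tool from outside, world axes, zero at the start; "moment": the same for the moment, N m; "grip_width": finger opening in mm; "finger_force": force on a finger pad.
Only numpy, scipy, OpenCV 4.12 (cv2) and the standard library are available. Lean on these libraries where they do the work, as an engineer would, in place of code of your own. Each camera call takes 0.05 s, during which the arm holds its last target. There are 200 camera calls.

## Working session

There is one attempt and no reset: what is moved stays moved. The work goes in short steps, Python scripts to look and compute and a shell command to move; the robot and the scene stay as the last step left them, time stands still between calls to the robot, and variables do not carry over. Pictures are saved under pics/ and viewed, at most 10 in all, crops included, and the job is handed in when it is done.

```bash
mkdir -p pics; cat > h.py <<'E'
import numpy as np, cv2
from plant import bot
from scipy.spatial.transform import Rotation as R
def cam(n):
    m=bot.camera_model(n); K=np.array([[m['fx'],0,m['cx']],[0,m['fy'],m['cy']],[0,0,1.]])
    return m,K,np.array(m['dist_coeffs'],float),np.array(m['position'],float)
def rot(m):
    o=np.array(m['orientation'],float)
    return o if o.shape==(3,3) else (R.from_euler('xyz',o).as_matrix() if o.size==3 else R.from_quat(o).as_matrix())
def ray(n,px):
    m,K,d,p=cam(n); u=cv2.undistortPoints(np.array([[px]],float),K,d)[0,0]
    v=rot(m)@np.array([u[0],u[1],1]); return p,v/np.linalg.norm(v)
def atz(n,px,z):
    p,v=ray(n,px); return p+v*(z-p[2])/v[2]
def tri(a,b):
    (p,v),(q,w)=ray(*a),ray(*b)
    s=np.linalg.lstsq(np.c_[v,-w],q-p,rcond=None)[0]
    A,B=p+v*s[0],q+w*s[1]; return (A+B)/2,np.linalg.norm(A-B)
def proj(n,P):
    m,K,d,p=cam(n); c=rot(m).T@(np.array(P,float)-p)
    return cv2.projectPoints(c.reshape(1,3),np.zeros(3),np.zeros(3),K,d)[0].ravel()
def snap(n,f):
    im=bot.capture(n); cv2.imwrite('pics/'+f,im[:,:,::-1]); return im
E
python3 - <<'E'
from h import *
for n in('top','side'):
    snap(n,n+'0.png'); m=bot.camera_model(n); print(n,m['position'],m['orientation'],m['fx'])
    for t in('lock_nut','stop_nut','head','lever_knob','bar_end','lock_top','stop_mark','press'):
        for r in bot.outline_of(t,n)[:2]: print(t,r['p'],r['pixel'],r['mask'].sum())
o=bot.get_obs();print(o['time'],o['tool_pos'],o['tcp_rot'],o['contact_force'])
E
```

```text
top [ 369.77505939   -6.62612817 1159.90462142] [-2.97014705 -0.01125385 -1.55249345] 456.07386574139497
lock_nut 0.88 [258.3, 176.8] 367
stop_nut 0.59 [263.7, 182.2] 213
stop_nut 0.52 [429.0, 276.6] 603
head 0.54 [265.0, 189.2] 47
head 0.53 [131.0, 221.3] 2151
lever_knob 0.85 [289.8, 197.4] 461
bar_end 0.61 [259.5, 176.6] 410
lock_top 0.82 [259.6, 178.0] 363
stop_mark 0.54 [258.6, 180.3] 153
stop_mark 0.4 [259.7, 175.8] 382
press 0.62 [264.0, 179.0] 4418
side [455.51068637 782.91386758 693.18621853] [-2.17452689  0.0089299  -3.03241581] 413.7071517717062
lock_nut 0.56 [244.8, 205.6] 392
stop_nut 0.5 [246.2, 213.4] 292
head 0.47 [246.4, 223.6] 148
lever_knob 0.65 [248.1, 213.0] 233
lever_knob 0.58 [297.4, 197.5] 208
bar_end 0.71 [244.7, 200.8] 463
lock_top 0.92 [244.8, 200.3] 440
stop_mark 0.75 [244.8, 212.7] 237
stop_mark 0.38 [239.8, 253.5] 6462
press 0.57 [239.2, 246.6] 6974
press 0.44 [333.6, 184.8] 297
0.9 [ 154.07151958 -501.90630508  226.746153  ] [3.14146407e+00 7.11240661e-06 2.97753157e-01] [ 0.24987391 -0.68826724  0.53343473]
```

View pics/top0.png

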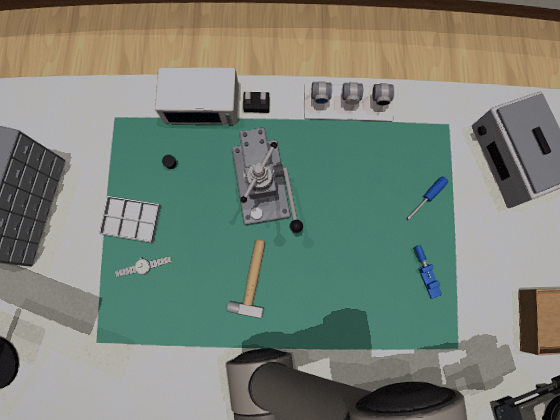

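View pics/side0.png

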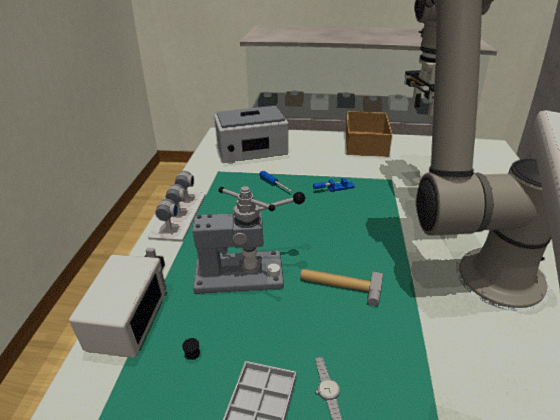

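The top view shows the bar's balls near (274,145) and (243,199), and the lever's ball at (296,226). In the side view the bar's balls are near (222,190) and (271,207), and the lever's ball is at (298,198).

```bash
python3 - <<'E'
from h import *
im=cv2.imread('pics/top0.png'); s=cv2.imread('pics/side0.png')
def dark(im,c,r=9,th=50):
    x,y=c; w=im[y-r:y+r+1,x-r:x+r+1].max(2)<th
    n,l,st,ce=cv2.connectedComponentsWithStats(w.astype(np.uint8))
    i=1+np.argmax(st[1:,4]); return ce[i]+[x-r,y-r],st[i,4]
T=[dark(im,c) for c in((274,145),(243,199),(296,226))]; S=[dark(s,c) for c in((222,190),(271,207),(298,198))]
print(T,S)
for a,b,z in zip(T,S,(218.5,218.5,174)):
    print(tri(('top',a[0]),('side',b[0])), atz('top',a[0],z),atz('side',b[0],z))
E
python3 - <<'E'
import cv2
a=cv2.imread('pics/top0.png')[110:260,200:340];b=cv2.imread('pics/side0.png')[160:310,180:320]
cv2.imwrite('pics/c0.png',cv2.resize(cv2.hconcat([a,b]),None,fx=2.8,fy=2.8,interpolation=cv2.INTER_CUBIC))
E
```

```text
[(array([273.40740741, 144.55555556]), np.int32(27)), (array([243.33333333, 199.        ]), np.int32(30)), (array([296.1119403 , 225.91791045]), np.int32(134))] [(array([220.5, 189.5]), np.int32(18)), (array([271.34375, 207.4375 ]), np.int32(32)), (array([298.47787611, 197.56637168]), np.int32(113))]
(array([683.46615816,  17.23227243, 219.39853324]), np.float64(1.9264281155521144)) [682.75366704  17.16366474 218.5       ] [684.95766567  15.37043347 218.5       ]
(array([561.82412807,  77.58903975, 219.36910517]), np.float64(0.8310129239928234)) [561.57719541  77.65382563 218.5       ] [562.44571685  76.17642226 218.5       ]
(array([513.6396634 , -35.67584045, 175.15736699]), np.float64(1.5709663588189844)) [513.01424471 -35.69081114 174.        ] [514.56129102 -37.70014257 174.        ]
```

View pics/c0.png

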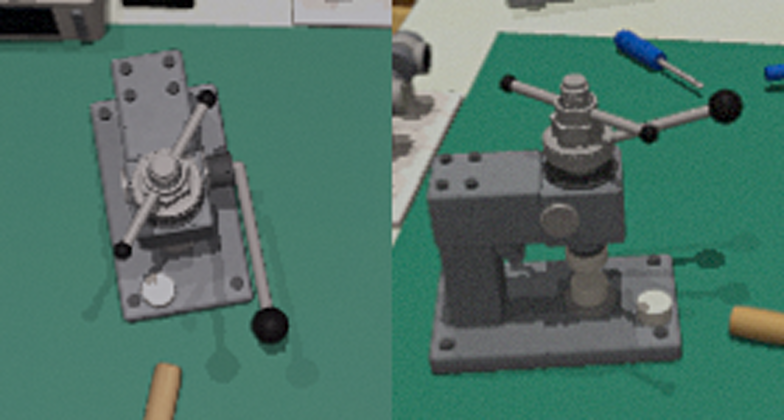

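Axis ≈ (622.6, 47.4), bar radius 67.9 (expected 67), near arm at 153.6°, press yaw ≈ 10.7°; the knob radius also checks out. I'll straddle the axis with the fingers at r≈38–57 mm and turn both arms by rotating the tool. First I go above it.

```bash
python3 -m jog '[[0,0,-28,0,0,0],[0,0,-28,0,0,0],[0,0,-28,0,0,0],[38,-24.2,0,0,0,0],[38,-24.2,0,0,0,0],[38,-24.2,0,0,0,0],[38,-24.2,0,0,0,0],[38,-24.2,0,0,0,0],[38,-24.2,0,0,0,0],[38,-24.2,0,0,0,0],[38,-24.2,0,0,0,0],[38,-24.2,0,0,0,0]]' 83
python3 -m jog '[[38,-24.2,0,0,0,0],[38,-24.2,0,0,0,0],[38,-24.2,0,0,0,0],[38,-24.2,0,0,0,0],[38,-24.2,0,0,0,0],[38,-24.2,0,0,0,0],[38,-24.2,0,0,0,0],[0,0,0,0,0,-0.147],[0,0,0,0,0,-0.147],[0,0,0,0,0,-0.147],[0,0,0,0,0,-0.147],[0,0,0,0,0,-0.147]]'
python3 -m jog '[[0,0,0,0,0,-0.147],[0,0,0,0,0,-0.147],[0,0,0,0,0,-0.147],[0,0,0,0,0,-0.147],[0,0,0,0,0,-0.147],[0,0,0,0,0,-0.147],[0,0,0,0,0,-0.147],[0,0,0,0,0,-0.147],[0,0,0,0,0,-0.147],[0,0,0,0,0,-0.147],[0,0,0,0,0,-0.147],[0,0,0,0,0,-0.147]]'
python3 -c "
from plant import bot;o=bot.get_obs();print(o)"
```

```text
time: 2.1
tool_pos: [418.0, -191.7, 311.0]
tcp_rot: [3.141, -0.0, 0.298]
contact_force: [0.1, 0.4, -0.0]
grip_width: 76.3
finger_force: 0.0
time: 3.3
tool_pos: [621.7, 46.8, 310.5]
tcp_rot: [-3.141, 0.0, 1.039]
contact_force: [-0.5, 0.2, -0.1]
grip_width: 76.3
finger_force: 0.0
time: 4.5
tool_pos: [621.7, 46.7, 310.6]
tcp_rot: [-3.141, -0.0, 2.803]
contact_force: [-0.2, 0.1, 0.5]
grip_width: 75.9
finger_force: 0.0
{'time': 4.5, 'joint_positions': array([-4.79029437e-02,  4.90677069e-01,  1.06489708e+00, -7.70275465e-05,
        1.58622021e+00, -1.27994171e+00]), 'dq': array([ 2.94906411e-04, -1.09198338e-06, -7.32344000e-04, -2.56122691e-04,
        2.42803280e-03, -1.45889565e+00]), 'tau': array([-2.35150283e-04, -5.27736533e+01, -2.65579498e+01, -1.23128935e-02,
        8.57981248e-02,  1.94996372e+00]), 'tool_pos': array([621.6802872 ,  46.66009927, 310.57800054]), 'tcp_rot': array([-3.14146103e+00, -1.71148697e-04,  2.80283391e+00]), 'contact_force': array([-0.22645017,  0.07980984,  0.53951583]), 'moment': array([ 0.01701134, -0.11815005, -0.01002477]), 'finger_force': 0.0, 'grip_width': 75.92722775006419}
```

```bash
python3 -m jog '[[0,0,0,0,0,0.129],[0,0,0,0,0,0.129],[0,0,0,0,0,0.129],[0,0,0,0,0,0.129],[0,0,0,0,0,0.129],[0,0,0,0,0,0.129],[0,0,0,0,0,0.129],[0,0,0,0,0,0.129],[0.5,1,30,0,0,0],[0,0,15,0,0,0],[0,0,10,0,0,0]]'
python3 -m jog '[[0,0,15,0,0,0],[0,0,15,0,0,0],[0,0,10,0,0,0],[0,0,8,0,0,0],[0,0,0,0,0,0]]'
python3 - <<'E'
from h import *
a=snap('top','t1.png')[110:260,200:340];b=snap('side','s1.png')[140:290,180:320]
cv2.imwrite('pics/c1.png',cv2.resize(cv2.hconcat([a,b])[:,:,::-1],None,fx=2.8,fy=2.8,interpolation=cv2.INTER_CUBIC))
o=bot.get_obs();print(o['joint_positions'],o['moment'])
E
```

```text
time: 5.6
tool_pos: [622.1, 47.4, 254.1]
tcp_rot: [-3.139, -0.0, 1.765]
contact_force: [0.4, 0.2, -0.6]
grip_width: 76.4
finger_force: 0.0
time: 6.1
tool_pos: [622.2, 47.3, 206.8]
tcp_rot: [-3.14, -0.0, 1.765]
contact_force: [-0.2, 0.4, 0.4]
grip_width: 76.0
finger_force: 0.0
[-4.67208539e-02  5.40168435e-01  1.25762308e+00 -9.20494121e-05
  1.34294341e+00 -2.40710519e-01] [-0.02519254 -0.12450189 -0.01343606]
```

View pics/c1.png

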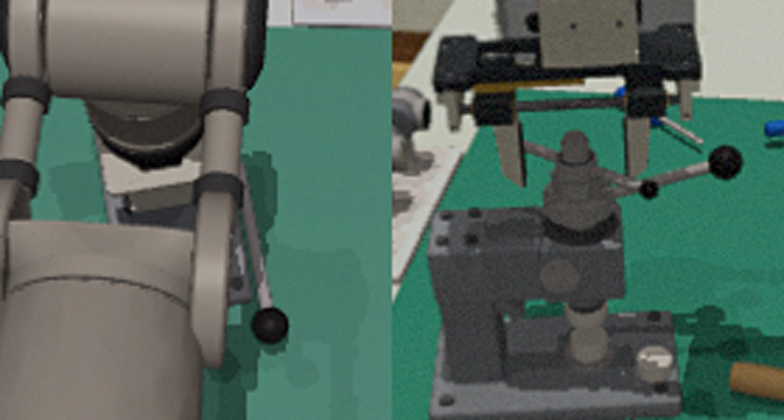

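Side view: both fingers straddle the nut (left near (510,150), right near (637,140) in the crop), clear of the bar. Now the first stroke.

```bash
cat > m.py <<'E'
from h import *
o=bot.get_obs();print(o['moment'].round(3),o['contact_force'].round(2),o['tcp_rot'].round(3),o['joint_positions'][5].round(3))
E
python3 -m jog '[[0,0,0,0,0,0.08],[0,0,0,0,0,0.08],[0,0,0,0,0,0.08],[0,0,0,0,0,0.08],[0,0,0,0,0,0.08],[0,0,0,0,0,0.08]]'; python3 m.py
python3 -m jog '[[0,0,0,0,0,0.08],[0,0,0,0,0,0.08],[0,0,0,0,0,0.08],[0,0,0,0,0,0.08],[0,0,0,0,0,0.08],[0,0,0,0,0,0.08]]'; python3 m.py
```

```text
time: 6.8
tool_pos: [623.0, 46.8, 208.7]
tcp_rot: [3.14, 0.0, 1.281]
contact_force: [-0.6, -2.0, -0.6]
grip_width: 76.2
finger_force: 0.7
[-0.38  -0.049  0.108] [-0.59 -2.   -0.61] [3.14  0.    1.281] 0.242
time: 7.4
tool_pos: [622.8, 46.9, 208.5]
tcp_rot: [3.14, 0.0, 0.801]
contact_force: [-1.2, -2.3, -0.8]
grip_width: 76.2
finger_force: 0.7
[-0.316  0.131  0.043] [-1.17 -2.29 -0.8 ] [3.14  0.    0.801] 0.722
```

```bash
python3 -m jog '[[0,0,0,0,0,0.1],[0,0,0,0,0,0.1],[0,0,0,0,0,0.1],[0,0,0,0,0,0.1],[0,0,0,0,0,0.1],[0,0,0,0,0,0.1],[0,0,0,0,0,0.1],[0,0,0,0,0,0.1],[0,0,0,0,0,0.1]]'; python3 m.py
```

```text
time: 8.3
tool_pos: [622.8, 47.1, 208.4]
tcp_rot: [3.141, -0.001, -0.099]
contact_force: [-0.3, -1.5, -0.1]
grip_width: 76.0
finger_force: 0.8
[-0.08   0.003  0.09 ] [-0.33 -1.5  -0.14] [ 3.141e+00 -1.000e-03 -9.900e-02] 1.623
```

```bash
python3 -m jog '[[0,0,0,0,0,-0.12],[0,0,0,0,0,-0.12],[0,0,-20,0,0,0],[0,0,-28,0,0,0],[0,0,0,0,0,-0.148],[0,0,0,0,0,-0.148],[0,0,0,0,0,-0.148],[0,0,0,0,0,-0.148],[0,0,0,0,0,-0.148],[0,0,0,0,0,-0.148],[0,0,0,0,0,-0.148],[0,0,0,0,0,-0.148]]'
python3 -m jog '[[0,0,0,0,0,-0.148],[0,0,0,0,0,-0.148],[0,0,0,0,0,-0.148],[0,0,0,0,0,-0.148],[0,0,0,0,0,-0.148],[0,0,0,0,0,-0.148],[0,0,0,0,0,-0.148],[0,0,0,0,0,-0.148],[0,0,0,0,0,-0.148],[0,0,0,0,0,-0.148],[0,0,0,0,0,-0.148],[0,0,0,0,0,-0.148]]'
python3 -m jog '[[0,0,0,0,0,-0.148],[0,0,0,0,0,0],[0,0,15,0,0,0],[0,0,15,0,0,0],[0,0,12,0,0,0],[0,0,8,0,0,0],[0,0,0,0,0,0]]';python3 m.py
```

```text
time: 9.5
tool_pos: [622.9, 47.3, 256.8]
tcp_rot: [3.14, -0.0, 1.335]
contact_force: [0.0, -0.2, -0.2]
grip_width: 76.0
finger_force: 0.0
time: 10.7
tool_pos: [622.9, 47.3, 256.8]
tcp_rot: [-3.141, 0.002, 3.111]
contact_force: [1.0, -0.4, 0.2]
grip_width: 75.7
finger_force: 0.0
time: 11.4
tool_pos: [622.1, 47.3, 204.7]
tcp_rot: [3.141, -0.002, -3.032]
contact_force: [-0.3, 0.4, 0.1]
grip_width: 75.9
finger_force: 0.0
[ 0.131 -0.128  0.001] [-0.27  0.38  0.06] [ 3.141e+00 -2.000e-03 -3.032e+00] -1.727
```

```bash
python3 -m jog '[[0,0,0,0,0,0.08],[0,0,0,0,0,0.08],[0,0,0,0,0,0.08],[0,0,0,0,0,0.08],[0,0,0,0,0,0.08],[0,0,0,0,0,0.08]]'; python3 m.py
python3 -m jog '[[0,0,0,0,0,0.06],[0,0,0,0,0,0.06],[0,0,0,0,0,0.06],[0,0,0,0,0,0.06],[0,0,0,0,0,0.06]]'; python3 m.py
python3 -m jog '[[0,0,0,0,0,0.06],[0,0,0,0,0,0.06],[0,0,0,0,0,0.06],[0,0,0,0,0,0.06],[0,0,0,0,0,0.06]]'; python3 m.py
```

```text
time: 12.0
tool_pos: [623.3, 47.2, 206.6]
tcp_rot: [3.141, 0.002, 2.768]
contact_force: [1.4, -0.2, -0.9]
grip_width: 76.0
finger_force: 0.8
[-0.003 -0.379  0.106] [ 1.42 -0.18 -0.92] [3.141e+00 2.000e-03 2.768e+00] -1.244
time: 12.5
tool_pos: [623.3, 47.0, 206.5]
tcp_rot: [3.141, 0.002, 2.469]
contact_force: [1.1, -0.6, -1.3]
grip_width: 76.4
finger_force: 0.7
[-0.153 -0.376  0.038] [ 1.11 -0.64 -1.34] [3.141e+00 2.000e-03 2.469e+00] -0.945
time: 13.0
tool_pos: [623.3, 46.9, 206.6]
tcp_rot: [3.14, 0.002, 2.169]
contact_force: [1.2, -1.2, -1.3]
grip_width: 76.1
finger_force: 0.7
[-0.163 -0.396  0.075] [ 1.21 -1.16 -1.31] [3.140e+00 2.000e-03 2.169e+00] -0.645
```

```bash
for i in 1; do :; done; python3 -m jog '[[0,0,0,0,0,0.06],[0,0,0,0,0,0.06],[0,0,0,0,0,0.06],[0,0,0,0,0,0.06]]'; python3 m.py
python3 -m jog '[[0,0,0,0,0,0.06],[0,0,0,0,0,0.06]]'; python3 m.py
python3 -m jog '[[0,0,0,0,0,0.06],[0,0,0,0,0,0.06]]'; python3 m.py
```

```text
time: 13.4
tool_pos: [623.2, 46.9, 206.6]
tcp_rot: [3.14, 0.002, 1.929]
contact_force: [1.7, -1.5, -0.4]
grip_width: 76.2
finger_force: 0.7
[-0.208 -0.357  0.073] [ 1.69 -1.45 -0.37] [3.140e+00 2.000e-03 1.929e+00] -0.405
time: 13.6
tool_pos: [623.2, 46.9, 206.6]
tcp_rot: [3.14, 0.001, 1.809]
contact_force: [0.7, -1.4, -0.1]
grip_width: 76.1
finger_force: 0.7
[-0.3   -0.266  0.106] [ 0.68 -1.44 -0.09] [3.140e+00 1.000e-03 1.809e+00] -0.285
time: 13.8
tool_pos: [623.2, 46.8, 206.5]
tcp_rot: [3.14, 0.001, 1.689]
contact_force: [0.5, -2.0, 0.0]
grip_width: 76.1
finger_force: 0.7
[-0.247 -0.249  0.049] [ 0.55 -1.95  0.01] [3.140e+00 1.000e-03 1.689e+00] -0.165
```

Still free (about 0.07). Continuing, each call short enough not to overshoot.

```bash
python3 -m jog '[[0,0,0,0,0,0.06],[0,0,0,0,0,0.06],[0,0,0,0,0,0.06],[0,0,0,0,0,0.06],[0,0,0,0,0,0.06]]'|grep time; python3 m.py
python3 -m jog '[[0,0,0,0,0,0.06],[0,0,0,0,0,0.06],[0,0,0,0,0,0.06]]'|grep time; python3 m.py
```

```text
time: 14.3
[-0.335 -0.083  0.062] [ 0.16 -2.19 -0.34] [3.140e+00 1.000e-03 1.389e+00] 0.135
time: 14.6
[-0.389 -0.056  0.059] [ 0.05 -2.36 -1.18] [3.140e+00 1.000e-03 1.209e+00] 0.315
```

```bash
python3 -m jog '[[0,0,0,0,0,0.06],[0,0,0,0,0,0.06],[0,0,0,0,0,0.06],[0,0,0,0,0,0.06],[0,0,0,0,0,0.06]]'|grep time; python3 m.py
python3 -m jog '[[0,0,0,0,0,0.06],[0,0,0,0,0,0.06],[0,0,0,0,0,0.06]]'|grep time; python3 m.py
```

```text
time: 15.1
[-0.849  0.319  0.237] [-1.17 -4.51 -0.9 ] [3.14e+00 2.00e-03 9.09e-01] 0.614
time: 15.4
[-0.854  0.297  0.304] [-2.66 -4.24 -0.59] [3.14e+00 2.00e-03 7.29e-01] 0.794
```

```bash
python3 -m jog '[[0,0,0,0,0,0.05],[0,0,0,0,0,0.05]]'|grep time; python3 m.py
python3 -m jog '[[0,0,0,0,0,0.04]]'|grep time; python3 m.py
```

```text
time: 15.6
[-0.842  0.371  0.322] [-1.93 -5.26 -0.99] [3.14e+00 2.00e-03 6.30e-01] 0.894
time: 15.7
[-0.854  0.325  0.325] [-1.89 -4.86 -1.38] [3.14e+00 2.00e-03 5.90e-01] 0.934
```

```bash
python3 -m jog '[[0,0,0,0,0,0.05]]'|grep time; python3 m.py
python3 -m jog '[[0,0,0,0,0,0.05]]'|grep time; python3 m.py
```

```text
time: 15.8
[-0.897  0.279  0.433] [-2.29 -5.81 -1.52] [3.14e+00 2.00e-03 5.40e-01] 0.983
time: 15.9
[-0.852  0.326  0.413] [-1.52 -5.88 -1.28] [3.14e+00 2.00e-03 4.90e-01] 1.034
```

Six readings fit ≈0.40 N m at the end. Back off, lift, and shut the gripper while going above the knob.

```bash
python3 -m jog '[[0,0,0,0,0,-0.08],[0,0,0,0,0,-0.08],[0,0,0,0,0,-0.09],[0,0,-20,0,0,0],[0,0,-30,0,0,0],[0,0,-20,0,0,0],[0,0,0,0,0,0.11],[0,0,0,0,0,0.11],[0,0,0,0,0,0.11],[0,0,0,0,0,0.11],[0,0,0,0,0,0.113],[0,0,0,0,0,0]]'
python3 -m jog '[[-31.4,15.3,0,0,0,0],[-31.4,15.3,0,0,0,0],[-31.4,15.3,0,0,0,0],[-31.4,15.3,0,0,0,0],[0,0,20,0,0,0],[0,0,20,0,0,0],[0,0,15,0,0,0],[0,0,8,0,0,0],[0,0,0,0,0,0]]' 0
python3 - <<'E'
from h import *
a=snap('top','t2.png')[110:260,200:340];b=snap('side','s2.png')[120:270,200:340]
cv2.imwrite('pics/c2.png',cv2.resize(cv2.hconcat([a,b])[:,:,::-1],None,fx=2.8,fy=2.8,interpolation=cv2.INTER_CUBIC))
E
```

```text
time: 17.1
tool_pos: [622.9, 47.3, 276.6]
tcp_rot: [3.141, -0.001, 0.188]
contact_force: [0.5, -0.1, -0.8]
grip_width: 75.9
finger_force: 0.0
time: 18.0
tool_pos: [510.5, -36.4, 212.2]
tcp_rot: [-3.141, 0.001, 0.191]
contact_force: [-0.9, 0.5, 0.9]
grip_width: 8.6
finger_force: 0.0
```

View pics/c2.png

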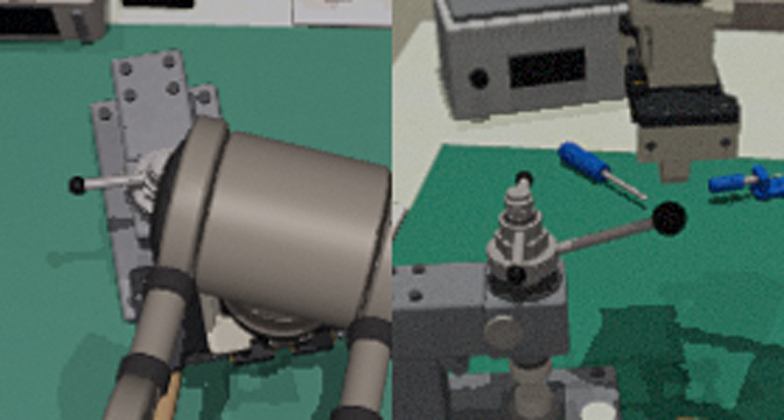

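The lock nut now sits on the stop nut, its bar across the press. The shut fingers (672,180) stand right above the lever's ball (668,218). Ease down.

```bash
python3 -m jog '[[0,0,6,0,0,0],[0,0,6,0,0,0],[0,0,4,0,0,0],[0,0,3,0,0,0],[0,0,3,0,0,0],[0,0,3,0,0,0],[0,0,3,0,0,0],[0,0,3,0,0,0]]' 0
python3 -m jog '[[0,0,4,0,0,0],[0,0,4,0,0,0],[0,0,4,0,0,0],[0,0,4,0,0,0],[0,0,4,0,0,0],[0,0,4,0,0,0],[0,0,4,0,0,0],[0,0,4,0,0,0],[0,0,4,0,0,0],[0,0,4,0,0,0]]'; python3 m.py
```

```text
time: 18.9
tool_pos: [510.6, -36.6, 181.7]
tcp_rot: [3.141, 0.0, 0.19]
contact_force: [-2.5, -0.5, 4.0]
grip_width: 0.5
finger_force: 1.9
time: 19.9
tool_pos: [510.7, -36.5, 141.3]
tcp_rot: [3.142, 0.0, 0.19]
contact_force: [-3.5, -0.4, 3.7]
grip_width: 0.6
finger_force: 1.6
[-0.113  0.501  0.018] [-3.5  -0.44  3.69] [3.142 0.    0.19 ] 1.16
```

```bash
python3 -m jog '[[0.7,0,4,0,0,0],[0.7,0,4,0,0,0],[0.7,0,4,0,0,0],[0.7,0,4,0,0,0],[0.7,0,4,0,0,0],[0.7,0,4,0,0,0],[0.7,0,4,0,0,0],[0.7,0,3,0,0,0],[0.7,0,3,0,0,0]]'; python3 m.py
python3 -m jog '[[0.4,0,2,0,0,0],[0.4,0,2,0,0,0]]'; python3 m.py
```

```text
time: 20.8
tool_pos: [517.0, -35.2, 107.4]
tcp_rot: [3.142, 0.0, 0.19]
contact_force: [-1.4, -0.5, 2.9]
grip_width: 0.2
finger_force: 1.6
[-0.134  0.507 -0.011] [-1.44 -0.48  2.93] [3.142 0.    0.19 ] 1.165
time: 21.0
tool_pos: [517.9, -35.1, 103.6]
tcp_rot: [3.141, -0.0, 0.19]
contact_force: [-2.5, -0.9, 3.2]
grip_width: 0.5
finger_force: 1.6
[-0.09   0.403 -0.021] [-2.53 -0.86  3.16] [ 3.141 -0.     0.19 ] 1.166
```

```bash
python3 -m jog '[[0.2,0,1.5,0,0,0],[0.2,0,1.5,0,0,0]]'|grep -E "pos|force"
python3 -m jog '[[0.2,0,1,0,0,0],[0.2,0,1,0,0,0]]'|grep -E "pos|t_force"
python3 -m jog '[[0.1,0,1,0,0,0]]'|grep -E "pos|t_force"
```

```text
tool_pos: [518.5, -35.0, 100.8]
contact_force: [-1.1, 0.4, 3.5]
finger_force: 1.8
tool_pos: [519.0, -34.9, 98.9]
contact_force: [0.4, 0.4, 3.7]
tool_pos: [519.2, -34.9, 97.9]
contact_force: [0.6, 0.9, 4.8]
```

```bash
python3 -m jog '[[0,0,1,0,0,0]]'|grep -E "pos|t_force"
python3 -m jog '[[0,0,1,0,0,0]]'|grep -E "pos|t_force"
```

```text
tool_pos: [519.4, -34.9, 96.9]
contact_force: [2.2, 1.5, 4.7]
tool_pos: [519.6, -34.9, 96.0]
contact_force: [2.6, 2.0, 5.0]
```

```bash
python3 -m jog '[[0,0,1,0,0,0]]'|grep -E "pos|t_force"
python3 -m jog '[[0,0,1,0,0,0]]'|grep -E "pos|t_force"
python3 - <<'E'
from h import *
b=snap('side','s3.png')[140:290,180:320]
cv2.imwrite('pics/c3.png',cv2.resize(b[:,:,::-1],None,fx=4,fy=4,interpolation=cv2.INTER_CUBIC))
E
```

```text
tool_pos: [519.7, -34.9, 95.1]
contact_force: [3.3, 2.2, 5.7]
tool_pos: [519.9, -34.9, 94.2]
contact_force: [4.8, 2.4, 5.3]
```

View pics/c3.png

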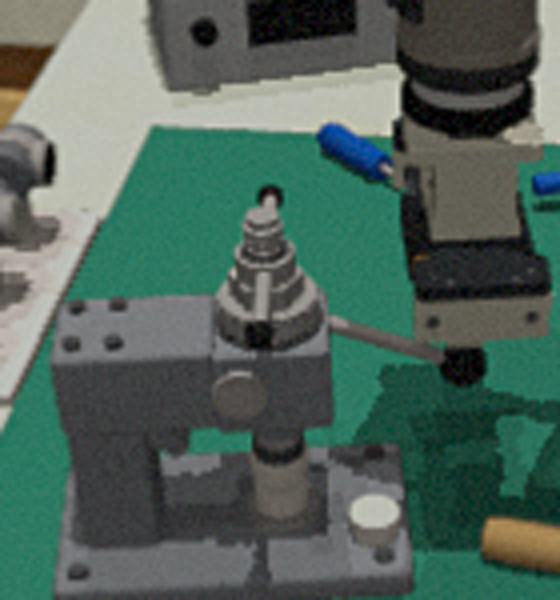

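```bash
python3 -m jog '[[0.8,0,0.8,0,0,0]]'|grep -E "pos|t_force"
python3 -m jog '[[0.6,0,0.8,0,0,0]]'|grep -E "pos|t_force"
python3 -m jog '[[0.6,0,0.8,0,0,0]]'|grep -E "pos|t_force"
```

```text
tool_pos: [520.2, -34.8, 93.3]
contact_force: [1.2, 0.7, 5.4]
tool_pos: [520.6, -34.7, 92.4]
contact_force: [1.1, 1.3, 5.3]
tool_pos: [520.9, -34.7, 91.5]
contact_force: [0.1, 1.1, 5.6]
```

```bash
python3 -m jog '[[0.4,0,0.8,0,0,0]]'|grep -E "pos|t_force"
python3 -m jog '[[0.4,0,0.8,0,0,0]]'|grep -E "pos|t_force"
python3 -m jog '[[0.3,0,0.8,0,0,0]]'|grep -E "pos|t_force"
```

```text
tool_pos: [521.2, -34.6, 90.8]
contact_force: [-0.7, -0.3, 7.0]
tool_pos: [521.5, -34.6, 90.0]
contact_force: [-0.4, -0.3, 7.7]
tool_pos: [521.7, -34.5, 89.3]
contact_force: [-0.8, 0.2, 9.2]
```

```bash
python3 -m jog '[[0.2,0,0.8,0,0,0]]'|grep -E "pos|t_force"
python3 -m jog '[[0.2,0,0.8,0,0,0]]'|grep -E "pos|t_force"
python3 -m jog '[[0,0,0,0,0,0],[0,0,0,0,0,0]]'|grep -E "pos|t_force"
python3 - <<'E'
from h import *
b=snap('side','s4.png')[140:290,180:320]
cv2.imwrite('pics/c4.png',cv2.resize(b[:,:,::-1],None,fx=4,fy=4,interpolation=cv2.INTER_CUBIC))
a=cv2.imread('pics/s3.png')[140:290,180:320]
cv2.imwrite('pics/c4.png',cv2.resize(cv2.hconcat([a[40:110,30:100],b[40:110,30:100,::-1]]),None,fx=5.7,fy=5.7,interpolation=cv2.INTER_CUBIC))
E
```

```text
tool_pos: [521.9, -34.5, 88.5]
contact_force: [-0.4, 0.9, 10.7]
tool_pos: [522.2, -34.4, 87.9]
contact_force: [-1.1, 1.1, 10.6]
tool_pos: [522.2, -34.5, 87.9]
contact_force: [-1.3, 0.2, 10.0]
```

View pics/c4.png

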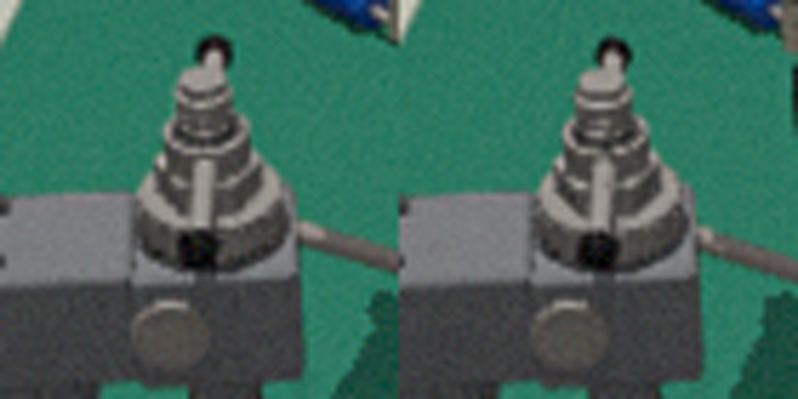

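Force has doubled to 10–11 N, starting where landing is expected, and in the picture the stop nut hides the landing ring: landed. Let it back up at an easy pace.

```bash
python3 -m jog '[[0,0,-3,0,0,0],[-0.5,0,-5,0,0,0],[-1,0,-5,0,0,0],[-1,0,-5,0,0,0],[-1,0,-5,0,0,0],[-1,0,-5,0,0,0],[-1,0,-5,0,0,0],[-1,0,-5,0,0,0],[-1,0,-5,0,0,0],[-1,0,-5,0,0,0],[-1,0,-5,0,0,0]]'
python3 -m jog '[[0,0,-5,0,0,0],[0,0,-5,0,0,0],[0,0,-5,0,0,0],[0,0,-5,0,0,0],[0,0,-5,0,0,0],[0,0,-5,0,0,0],[0,0,-5,0,0,0],[0,0,-5,0,0,0],[0,0,-5,0,0,0],[0,0,-5,0,0,0],[0,0,-10,0,0,0],[0,0,-20,0,0,0]]'
python3 -m jog '[[-15,0,-25,0,0,0],[-25,25,-30,0,0,0],[-25,30,-20,0,0,0],[-25,30,0,0,0,0],[-25,30,0,0,0,0],[0,40,0,0,0,0],[0,40,0,0,0,0],[0,40,0,0,0,0],[0,0,0,0,0,0],[0,0,0,0,0,0]]'
python3 - <<'E'
from h import *
a=snap('top','t5.png')[110:260,200:340];b=snap('side','s5.png')[140:290,180:320]
cv2.imwrite('pics/c5.png',cv2.resize(cv2.hconcat([a,b])[:,:,::-1],None,fx=2.8,fy=2.8,interpolation=cv2.INTER_CUBIC))
E
```

```text
time: 24.1
tool_pos: [513.5, -36.2, 141.1]
tcp_rot: [3.141, -0.002, 0.19]
contact_force: [2.0, 0.4, 2.5]
grip_width: 0.6
finger_force: 1.5
time: 25.3
tool_pos: [511.3, -35.9, 219.5]
tcp_rot: [-3.14, 0.005, 0.19]
contact_force: [0.4, -0.6, -0.2]
grip_width: 0.4
finger_force: 0.0
time: 26.3
tool_pos: [443.5, -288.7, 294.8]
tcp_rot: [-3.14, 0.001, 0.188]
contact_force: [-0.8, 0.2, -0.6]
grip_width: 0.3
finger_force: 0.0
```

View pics/c5.png

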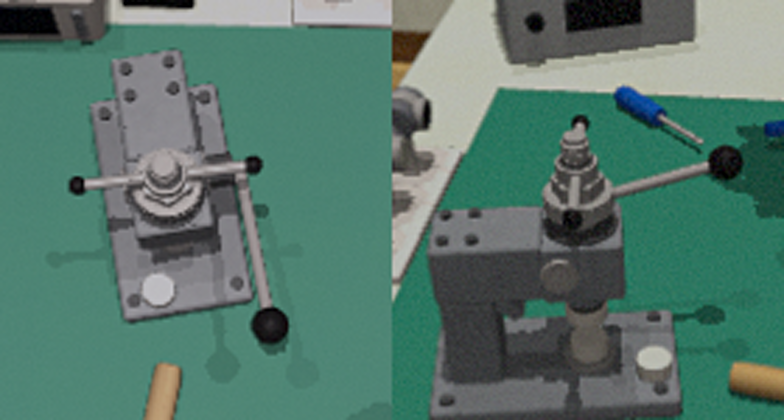

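The lever and ram are back up (ball at its starting pixel), the lock nut is seated on the stop nut, and the die and hammer have not moved.

```bash
python3 -c "
from plant import bot;print(bot.close_job())"
```

```text
the job is handed in; nothing more can be done
None
```

I handed the job in at about 26 s: the lock nut is tightened to about 0.40 N m, and the stop was tried by easing the lever down until it landed at about 10 N. The ram and lever are back up, and nothing else in the pictures had moved; I did not measure whether the stop nut turned.

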